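Change the ball feeder over to the other bin

ROBOT

A 6-joint arm with a two-finger parallel gripper is mounted at the origin on a cart in front of the work surface, level with it; the furniture and walls round the work are solid. World frame = base frame: x ahead of the robot, y to its left, z up, the work surface at z = 0. Lengths are in m, angles in degrees, forces in N, time in s.
With the tool pointing down it reaches from about 0.325 to 0.775 m from the base axis. Payload 5.5 kg.
Tool frame: the origin (TCP) lies at the very end of the fingers, on their centre line; the grasp point (between the pads) lies 19 mm behind it; y points along the fingers, x is the direction in which the jaws open and shut, and the axes are right-handed (so a half turn about y gives the same grasp; the last joint's range is limited). The gripper opens to 85 mm and grips with 20 to 120 N. Pads are 22 mm wide; open, the fingers measure 114 mm over their backs; the gripper's body (76 mm by 85 mm) begins 54 mm behind the grasp point. The pads swing forward as they close: fully open they stand 13 mm farther back than shut.
Start: joints at [60.579, 5.22, 70.514, -0, 104.267, -3.249], TCP at [0.265, 0.538, 0.2] pointing down, gripper open.
Joint ranges: [-164.24, 164.24], [-49.07, 125.15], [9.68, 141.18], [-86.29, 266.29], [3.28, 154.24], [-151.56, 151.56]. Speed limits (degrees/s): [147.25, 147.25, 172.46, 180, 180, 180].

INTERFACE

Orientations are given as [roll, pitch, yaw] about the fixed x, y, z axes, in that order (R = Rz(yaw) Ry(pitch) Rx(roll)).
In Python, from plant import ctrl gives the robot as it stands.
- The arm moves only by the shell command python3 -m creep 'ROWS' [FORCE]. ROWS is a JSON object of lists of equal length, an entry for each row: "jaw": the opening in per cent of the stroke, from 0 (shut) to 100 (fully open); "slide": the shift along the tool's x, y, z in m, a list of three; "turn": the turn about the tool's y in rad. A call has 1 to 5 rows; each row is the pose to reach, as a shift and turn from the pose measured when the call began, along the tool's axes at that moment; what a row does not reach only later rows make up. A row lasts 1/12 s, in which the tool goes at most 41.7 mm and 7.16 degrees, less where a joint would pass 70% of its speed; a pose out of reach is approached as far as the arm can. A call with a gripper value outside its range is refused whole. The fingers move at their own pace and stop on an object; FORCE is the grip in N (left out, the last holds). Time passes only in rows, so rows that repeat a pose let the fingers close. It gives the time, the measured TCP pose, the force and the opening at its end, in the units of the state.
- ctrl.get_state(): the state, without advancing time (a new reading comes with each control period).
- ctrl.grab_frame(name): name is "side" or "top" or "wrist"; returns a dict with "color" (384x512x3 uint8, red, green, blue), "fx", "fy", "cx", "cy" (pixels), "rvec" (rotation vector, rad) and "tvec" (3), from world to camera coordinates, as OpenCV has them. Camera axes: x right, y down, z forward; pixel columns grow to the right and rows downward; lengths in m; the calibration is good to about 2 mm. A picture is of the moment at which its call begins. There is no depth.
- ctrl.sign_off(): hands the job in, once; it reports no verdict.
Trained networks look in a picture, given as the dict that the camera call returned (one of the last four; its "shot" number tells which), for a name from the list of things; names that differ only in an ending like _2 or _b are one class to them, and where a whole thing is asked for, a point or a joint stands for the part that bears it (a point fixed in the world has none). Each returns a list of dicts, best first, with "confidence" (0 to 1); they miss things now and then, are a little off and sometimes report something else, mostly with a low value. They report only what shows in the picture. A call takes as long as a camera call. They do not tell look-alikes from the thing itself.
- ctrl.trace(picture, target): "region" (384x512 bool, what is visible of it) and "extent" ([left, top, right, bottom] in pixels, round what is visible of it).
- ctrl.pinpoint(picture, target): "uv" ([column, row] in pixels: a listed point, or the origin of a listed thing).
The state is a dict: "time": time; "joint_pos": joint angles; "dq": joint speeds; "joint_efforts": joint torques, N m; "ee_pos": TCP position; "tcp_rot": TCP orientation; "contact_force": force on the tool from outside, world axes, zero at the start; "wrist_torque": the same for the moment, N m; "finger_gap": opening from 0.0 (shut) to 1.0 (fully open).
Only numpy, scipy, OpenCV 4.12 (cv2) and the standard library are available. Lean on these libraries where they do the work, as an engineer would, in place of code of your own. Each camera call takes 0.05 s, during which the arm holds its last target.

TASK

The left bin of the ball feeder has its count, so the four balls still waiting in the trough belong in the right one. With a fingertip press the raised end of the seesaw gate down until the gate rocks over onto its other stop, then press the feeder's release lever and keep it down until all four balls have run over the gate into the right bin, and let the lever spring back. Work with light touches only: do not pick up or finger the balls, and leave both bins and the things lying about where they are.

Things in the scene. Friction and masses are not known exactly. Their poses are not given: they have to be found in the camera images.
- feeder: ball feeder screwed to the table: dark base plate 172 x 130 x 6 mm, seesaw gate in front, narrow feed trough behind. Origin on the table under the gate's middle; +x back along the trough (roughly away from the robot), +y to the left bin, yaw within 0.4. Trough on the centre line from its outlet (x 14 mm, floor 87 mm up, over the gate's middle), rising to x 98 mm (floor 104 mm up)
- gate (a joint): tilt (rad) of the aluminium seesaw gate, 190 mm long, on an axle along the feeder's x, 58 mm up. -0.25: left (+y) end down on its stop, balls run to the left bin; +0.25: right end down, balls run right. Starts on the left stop. A brass weight above the axle makes it fall over by itself to either side of level (0); under 1 N on a tab moves it
- tab_left (a point): middle of the top of the left thumb tab of the gate: a flat black plastic tab 26 x 30 mm on the front of the left end of the gate, 31 mm in front of and 76 mm to the left of the axle's middle, 32 mm above the axle when level. About 108 mm above the table when that end is up, 70 mm when down; it shifts 16 mm outward on the way. The bin's rim beside it is 62 mm high
- tab_right (a point): the same on the right end of the gate, 76 mm to the right of its middle. The brass weight (28 mm disc on the middle of the gate's front) reaches 63 mm above the axle
- release (a joint): angle of the release lever in rad: 0 shut (its front blade bars the trough before the first ball), 0.36 fully pressed (stop). From about 0.25 the blade is clear of the balls, which then run out within a second or two. A spring brings it back to 0; it takes about 1 N to start and 2 N to hold it down at the pad
- pad (a point): middle of the top of the round black thumb pad (28 mm across, tilted 0.2 rad toward the robot) on the rear end of the release lever, 106 mm behind the gate's axle middle, 159 mm above the table when shut; pressing it straight down moves it about 19 mm down and 8 mm backward
- ball_0: steel ball, 16 mm across, origin at its centre; number 1 from the outlet of the four that wait in the trough behind the release blade
- ball_1: steel ball, 16 mm across, origin at its centre; number 2 from the outlet of the four that wait in the trough behind the release blade
- ball_2: steel ball, 16 mm across, origin at its centre; number 3 from the outlet of the four that wait in the trough behind the release blade
- ball_3: steel ball, 16 mm across, origin at its centre; number 4 from the outlet of the four that wait in the trough behind the release blade
- fed_0: steel ball, 16 mm across, origin at its centre; one of three fed earlier, lying in the left bin
- fed_1: steel ball, 16 mm across, origin at its centre; one of three fed earlier, lying in the left bin
- fed_2: steel ball, 16 mm across, origin at its centre; one of three fed earlier, lying in the left bin
- bin_left: loose green plastic stacking bin at the left (+y) end of the gate, 148 x 111 x 64 mm, origin under its middle on the table, its x axis pointing away from the gate; its low front lip (30 mm high, at x = -68) lies under the gate's end, the other walls are 62 mm high, inside about 132 x 96 mm, floor 3 mm thick
- bin_right: loose green plastic stacking bin at the right (-y) end of the gate, 148 x 111 x 64 mm, origin under its middle on the table, its x axis pointing away from the gate; its low front lip (30 mm high, at x = -68) lies under the gate's end, the other walls are 62 mm high, inside about 132 x 96 mm, floor 3 mm thick
- film_can: cream plastic film can, 32 x 50 mm, lying behind the left bin (bystander; origin on the table below its middle)
- bobbin: bobbin of copper wire with black flanges, 31 x 24 mm, standing behind the right bin (bystander; origin on the table below its middle)
- screwdriver: screwdriver, 160 mm long, 22 mm high, lying in front of the feeder (bystander; origin on the table below its middle)
- hex_key: black hex key, 80 mm, lying in front of the left bin (bystander; origin on the table below its middle)
- eraser: eraser, 42 x 20 x 12 mm, lying behind the right bin (bystander; origin on the table below its middle)
Not all that is in view belongs to the job. Leave any purple look-alike of the bin_left alone.

How it is judged (in metres and radians):
On the way, in this order (a step that is already met when the one before it is completed fails the run):
1. the gate has been rocked over to its other stop, with all balls still waiting in the trough (value of joint gate above 0.22 rad and value of joint release below 0.05 rad and height (world z) of each of ball_0, ball_1, ball_2, ball_3 above 0.09 m), for 0.2 s.
2. the release lever is pressed while the gate stays over (value of joint gate above 0.22 rad and value of joint release above 0.2 rad), for 0.2 s.
At the end, for the whole second after the job is handed in: The gate rests on its right-hand stop (beyond +0.22 rad), the four balls that waited lie still inside the right bin, the three fed before are still in the left bin, and the release lever is back up (under 0.03 rad) (value of joint gate above 0.22 rad and value of joint release below 0.03 rad and x of ball_0 in the frame of bin_right between -0.066 and 0.066 m and y of ball_0 in the frame of bin_right between -0.048 and 0.048 m and height (world z) of each of ball_0, ball_1, ball_2, ball_3, fed_0, fed_1, fed_2 below 0.03 m and linear speed of each of ball_0, ball_1, ball_2, ball_3, fed_0, fed_1, fed_2 below 0.02 m/s and x of ball_1 in the frame of bin_right between -0.066 and 0.066 m and y of ball_1 in the frame of bin_right between -0.048 and 0.048 m and x of ball_2 in the frame of bin_right between -0.066 and 0.066 m and y of ball_2 in the frame of bin_right between -0.048 and 0.048 m and x of ball_3 in the frame of bin_right between -0.066 and 0.066 m and y of ball_3 in the frame of bin_right between -0.048 and 0.048 m and x of fed_0 in the frame of bin_left between -0.066 and 0.066 m and y of fed_0 in the frame of bin_left between -0.048 and 0.048 m and x of fed_1 in the frame of bin_left between -0.066 and 0.066 m and y of fed_1 in the frame of bin_left between -0.048 and 0.048 m and x of fed_2 in the frame of bin_left between -0.066 and 0.066 m and y of fed_2 in the frame of bin_left between -0.048 and 0.048 m); the robot touches nothing.
It fails at once if a bin is pushed, lifted or tipped (more than 15 mm, or off the table) (distance of any of bin_left, bin_right from where it was at the start of the episode above 0.015 m or height (world z) of any of bin_left, bin_right above 0.006 m).
It fails at once if the fingers handle a ball (contact force between the fingers and ball_0 above 0.5 N or contact force between the fingers and ball_1 above 0.5 N or contact force between the fingers and ball_2 above 0.5 N or contact force between the fingers and ball_3 above 0.5 N or contact force between the fingers and fed_0 above 0.5 N or contact force between the fingers and fed_1 above 0.5 N or contact force between the fingers and fed_2 above 0.5 N).
It fails at once if a ball leaves the feeder and bins for the table ((height (world z) of ball_0 below 0.02 m and horizontal distance between ball_0 and bin_left above 0.1 m and horizontal distance between ball_0 and bin_right above 0.1 m) or (height (world z) of ball_1 below 0.02 m and horizontal distance between ball_1 and bin_left above 0.1 m and horizontal distance between ball_1 and bin_right above 0.1 m) or (height (world z) of ball_2 below 0.02 m and horizontal distance between ball_2 and bin_left above 0.1 m and horizontal distance between ball_2 and bin_right above 0.1 m) or (height (world z) of ball_3 below 0.02 m and horizontal distance between ball_3 and bin_left above 0.1 m and horizontal distance between ball_3 and bin_right above 0.1 m)).
It fails at once if the gate or the release lever is forced (over 35 N) (contact force between any of the arm, the fingers and feeder above 35 N).
It fails at once if a bystander is disturbed (moved more than 20 mm) (distance of any of film_can, bobbin, screwdriver, hex_key, eraser from where it was at the start of the episode above 0.02 m).
It also fails if it takes over 40 s, if anything falls off the work surface, if the arm or the gripper's body presses on something with over 40 N, if the wrist force passes 120 N, or if a joint passes its speed limit or range.

## Working session

There is one attempt and no reset: what is moved stays moved. The work goes in short steps, Python scripts to look and compute and a shell command to move; the robot and the scene stay as the last step left them, time stands still between calls to the robot, and variables do not carry over. Pictures are saved under pics/ and viewed, and the job is handed in when it is done.

```bash
ls; mkdir -p pics; cat > h.py <<'E'
from plant import ctrl
import numpy as np, cv2
def P(f):
    K=np.array([[f['fx'],0,f['cx']],[0,f['fy'],f['cy']],[0,0,1.]])
    R=cv2.Rodrigues(np.array(f['rvec'],float))[0]; t=np.array(f['tvec'],float).reshape(3)
    return K,R,t
def atz(f,uv,z):
    K,R,t=P(f); d=R.T@np.linalg.inv(K)@np.array([uv[0],uv[1],1.]); c=-R.T@t
    return c+d*(z-c[2])/d[2]
def proj(f,p):
    K,R,t=P(f); q=K@(R@np.array(p)+t); return q[:2]/q[2]
def tri(fs,uvs):
    A=[];b=[]
    for f,uv in zip(fs,uvs):
        K,R,t=P(f); d=R.T@np.linalg.inv(K)@np.array([uv[0],uv[1],1.]); d/=np.linalg.norm(d); c=-R.T@t
        M=np.eye(3)-np.outer(d,d); A.append(M); b.append(M@c)
    return np.linalg.lstsq(np.vstack(A),np.hstack(b),rcond=None)[0]
def save(f,n,crop=None,s=1.5):
    im=cv2.cvtColor(f['color'],cv2.COLOR_RGB2BGR)
    if crop: im=im[crop[1]:crop[3],crop[0]:crop[2]]
    im=cv2.resize(im,None,fx=s,fy=s,interpolation=cv2.INTER_CUBIC); cv2.imwrite('pics/'+n,im)
E
python3 - <<'E'
from h import *
s=ctrl.get_state(); print(s)
fs={}
for n in ('side','top'):
    f=ctrl.grab_frame(n); fs[n]=f; save(f,n+'0.png')
    for t in ('feeder','tab_left','tab_right','pad','bin_left','bin_right','ball_0','screwdriver'):
        r=ctrl.pinpoint(f,t); print(n,t,[(np.round(q['uv'],1).tolist(),round(q['confidence'],2)) for q in r][:4])
E
```

```text
pics
{'time': 0.0, 'joint_pos': array([ 6.05785045e+01,  5.26561377e+00,  7.05831493e+01,  1.08692531e-03,
        1.04266132e+02, -3.24770137e+00]), 'dq': array([-0.00077644, -0.02187145, -0.06019258, -0.00707076, -0.01357778,
        0.00893451]), 'joint_efforts': array([-9.11925908e-04, -4.58716786e+01, -4.18040907e+01, -1.14203813e-04,
        1.12819107e-02, -5.73423847e-06]), 'ee_pos': array([0.26447466, 0.53818329, 0.19931223]), 'tcp_rot': array([-89.99243863,   0.11465061,  63.82648024]), 'contact_force': array([ 0.49732307, -0.43803541, -1.1803857 ]), 'wrist_torque': array([-0.01119503,  0.00593993, -0.02742487]), 'finger_gap': 1.0019313495930096}
side feeder [([211.1, 254.0], 0.77)]
side tab_left [([197.6, 207.0], 0.71)]
side tab_right [([194.8, 246.9], 0.94), ([160.7, 270.1], 0.27)]
side pad [([261.6, 203.3], 0.71)]
side bin_left [([211.3, 207.2], 0.68)]
side bin_right [([213.6, 312.4], 0.82)]
side ball_0 [([228.5, 219.2], 0.58), ([223.0, 223.0], 0.56), ([243.4, 222.1], 0.45)]
side screwdriver [([160.6, 271.9], 0.68)]
top feeder [([296.4, 227.5], 0.59)]
top tab_left [([268.8, 241.4], 0.72)]
top tab_right [([331.4, 232.1], 0.73)]
top pad [([300.2, 175.0], 0.71), ([336.7, 168.9], 0.15)]
top bin_left [([159.3, 217.6], 0.89), ([238.6, 240.4], 0.76)]
top bin_right [([356.0, 214.3], 0.63)]
top ball_0 []
top screwdriver [([317.4, 262.2], 0.68)]
```

View pics/side0.png

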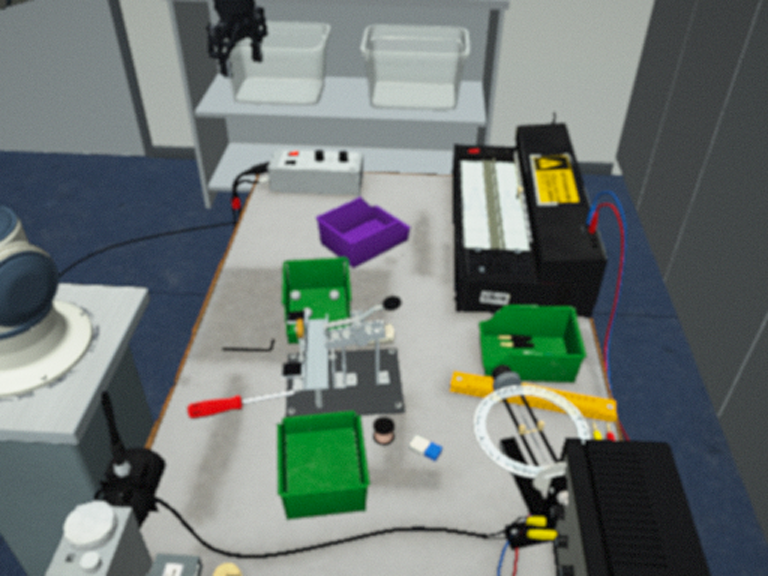

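View pics/top0.png

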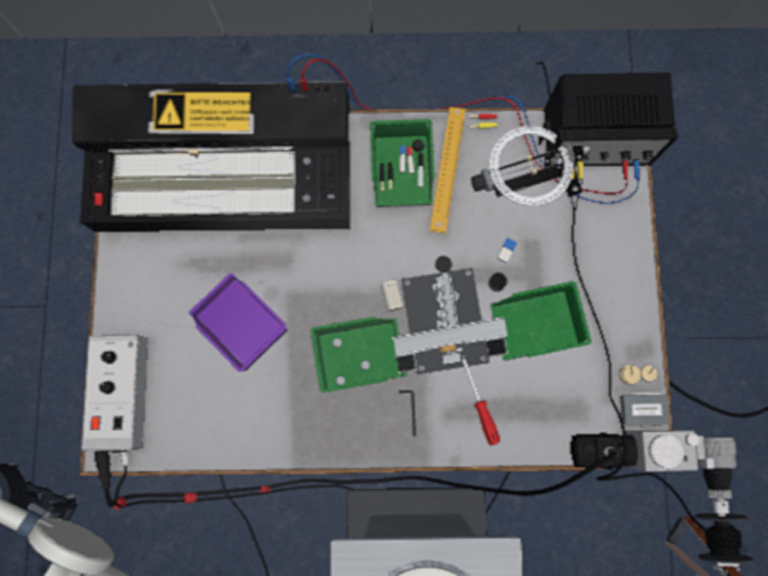

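```bash
python3 - <<'E'
from h import *
fs=[ctrl.grab_frame(n) for n in('side','top')]
for n,f in zip('st',fs):
    K,R,t=P(f); print(n,'cam',(-R.T@t).round(3))
U={}
for t in ('feeder','tab_left','tab_right','pad','bin_left','bin_right'):
    us=[]
    for f in fs:
        r=ctrl.pinpoint(f,t); us.append(r)
    U[t]=[u[0]['uv'] for u in us if u]
    if t=='bin_left': U[t][1]=sorted([q['uv'] for q in us[1]],key=lambda a:-a[0])[0]
    p=tri(fs,U[t]); print(t,p.round(4),[np.round(proj(f,p)-u,1).tolist() for f,u in zip(fs,U[t])])
for t,z in (('feeder',0),('tab_left',.070),('tab_right',.108),('pad',.159),('bin_left',0),('bin_right',0)):
    print(t,[atz(f,u,z).round(4).tolist() for f,u in zip(fs,U[t])])
save(fs[0],'sidec.png',(110,130,340,340),3.4)
save(fs[1],'topc.png',(200,130,400,290),4)
E
```

```text
s cam [ 0.618 -0.743  0.776]
t cam [0.348 0.045 1.306]
feeder [ 0.4767 -0.0418 -0.0026] [[-0.5, 0.1], [-0.1, -0.4]]
tab_left [0.4357 0.0382 0.058 ] [[0.4, -0.1], [0.1, 0.4]]
tab_right [ 0.4539 -0.1171  0.1066] [[1.7, -0.4], [0.5, 1.4]]
pad [ 0.5958 -0.0349  0.1621] [[0.7, -0.2], [0.1, 0.6]]
bin_left [0.489  0.1111 0.1413] [[-18.9, 2.4], [-3.2, -18.5]]
bin_right [ 0.5086 -0.2007  0.0067] [[0.8, -0.2], [0.2, 0.6]]
feeder [[0.4782, -0.0438, 0.0], [0.4754, -0.0419, 0.0]]
tab_left [[0.4379, 0.0248, 0.07], [0.4358, 0.0386, 0.07]]
tab_right [[0.451, -0.1196, 0.108], [0.4571, -0.1159, 0.108]]
pad [[0.5943, -0.032, 0.159], [0.5978, -0.0349, 0.159]]
bin_left [[0.5127, 0.3169, 0.0], [0.4571, 0.1107, 0.0]]
bin_right [[0.506, -0.1966, 0.0], [0.511, -0.2016, 0.0]]
```

View pics/sidec.png

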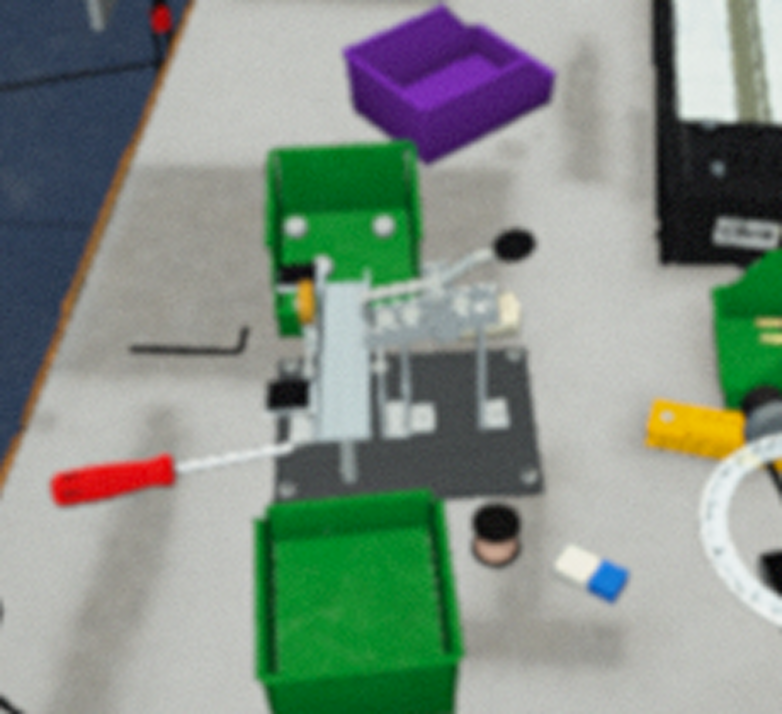

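View pics/topc.png

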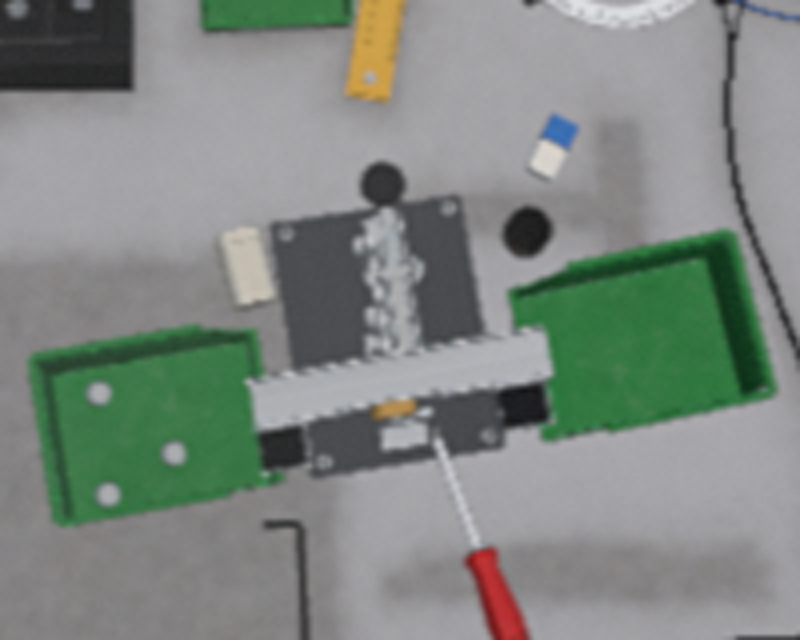

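```bash
python3 - <<'E'
from h import *
from scipy.optimize import least_squares
fs=[ctrl.grab_frame(n) for n in('side','top')]
c,s=np.cos(.25),np.sin(.25)
L={'feeder':(0,0,0),'tab_left':(-.031,.0816,.070),'tab_right':(-.031,-.0657,.108),'pad':(.106,0,.159)}
obs=[]
for t in L:
  for i,f in enumerate(fs):
    r=ctrl.pinpoint(f,t)
    if r: obs.append((t,i,np.array(r[0]['uv'])))
def world(v,p):
    return np.array([v[0]+np.cos(v[2])*p[0]-np.sin(v[2])*p[1],v[1]+np.sin(v[2])*p[0]+np.cos(v[2])*p[1],p[2]])
def res(v): return np.hstack([proj(fs[i],world(v,L[t]))-u for t,i,u in obs])
r=least_squares(res,[.48,-.04,.12],loss='soft_l1')
print(r.x)
for (t,i,u),e in zip(obs,res(r.x).reshape(-1,2)): print(t,i,e.round(1))
for t in L: print(t,world(r.x,L[t]).round(4))
# pixel overlay
for i,n in enumerate(('side','top')):
    im=fs[i]['color'].copy(); im=cv2.resize(im,None,fx=4,fy=4,interpolation=cv2.INTER_CUBIC)
    for t in L:
        q=proj(fs[i],world(r.x,L[t])); cv2.circle(im,tuple(int(a*4+2) for a in q),4,(255,0,255),1)
    for t,j,u in obs:
        if i==j: cv2.circle(im,tuple(int(a*4+2) for a in u),4,(255,255,0),1)
    q=proj(fs[i],world(r.x,(.04,0,.08)));x,y=int(q[0]*4),int(q[1]*4)
    cv2.imwrite(f'pics/fit{n}.png',cv2.cvtColor(im[y-280:y+280,x-320:x+320],cv2.COLOR_RGB2BGR))
E
```

```text
[ 0.48174831 -0.04801042  0.14636513]
feeder 0 [0.5 4. ]
feeder 1 [-33.4  38.5]
tab_left 0 [ 1.1 -0.6]
tab_left 1 [38.  -9.9]
tab_right 0 [0.7 1.3]
tab_right 1 [-0.1  1.3]
pad 0 [-0.9 -1.8]
pad 1 [-0.1  0.5]
feeder [ 0.4817 -0.048   0.    ]
tab_left [0.4392 0.0282 0.07  ]
tab_right [ 0.4607 -0.1175  0.108 ]
pad [ 0.5866 -0.0326  0.159 ]
```

View pics/fitside.png

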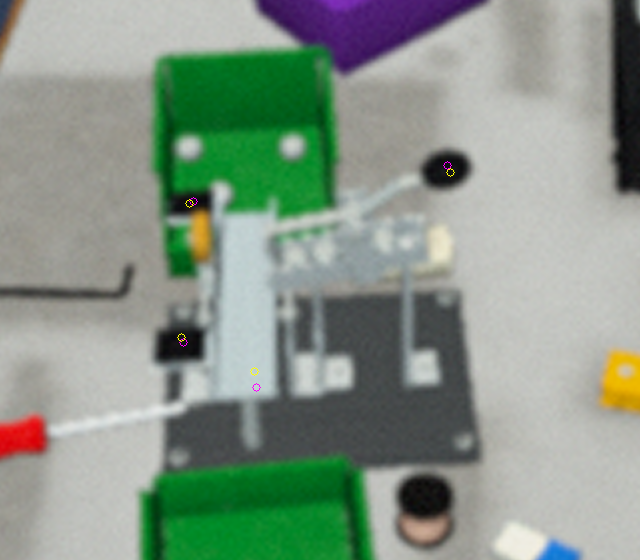

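View pics/fittop.png

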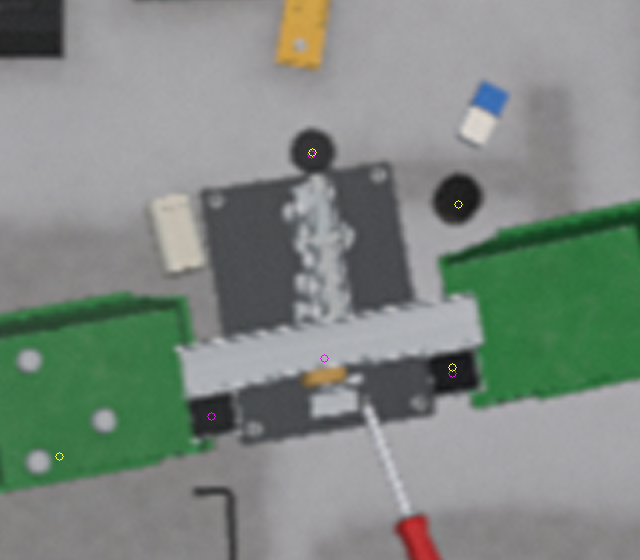

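```bash
python3 - <<'E'
from h import *
D={}
for k in range(3):
  fs=[ctrl.grab_frame(n) for n in('side','top')]
  for t,z,nb in (('pad',.159,[(261,203),(299,175)]),('tab_right',.108,[(195,246),(331,232)]),):
    us=[];pp=[]
    for f,n in zip(fs,nb):
        g=f['color'].max(2)<60
        nc,lab,st,ce=cv2.connectedComponentsWithStats(g.astype(np.uint8))
        y0,x0=n[1],n[0]; win=lab[y0-5:y0+6,x0-5:x0+6]; ids=np.bincount(win[win>0],minlength=nc) if (win>0).any() else None
        if ids is not None: i=ids.argmax(); us.append(ce[i]); 
        else: us.append(np.array(n,float)); i=0
        r=[q for q in ctrl.pinpoint(f,t) if np.hypot(*(np.array(q['uv'])-n))<8]
        pp.append(r[0]['uv'] if r else us[-1]); 
        if k==0: print(t,'blob',us[-1].round(1),st[i],'pin',np.round(pp[-1],1))
    print(t,'blob',tri(fs,us).round(4),[atz(f,u,z)[:2].round(4).tolist() for f,u in zip(fs,us)],'pin',tri(fs,pp).round(4),[atz(f,u,z)[:2].round(4).tolist() for f,u in zip(fs,pp)])
E
```

```text
pad blob [260.8 201.7] [256 198  11   8  68] pin [263.2 202.8]
pad blob [295.2 175.9] [291 172   9   9  65] pin [297.6 174.3]
pad blob [ 0.5871 -0.0335  0.1573] [[0.5862, -0.0359], [0.5877, -0.0332]] pin [ 0.5914 -0.039   0.159 ] [[0.5914, -0.039], [0.5915, -0.039]]
tab_right blob [194.1 245.1] [189 241  11   9  83] pin [191.8 248.2]
tab_right blob [330.3 231. ] [324 226  13  11 101] pin [332.  231.6]
tab_right blob [ 0.4597 -0.1182  0.1083] [[0.4587, -0.1183], [0.4608, -0.118]] pin [ 0.4571 -0.1232  0.1049] [[0.4555, -0.1269], [0.4592, -0.122]]
pad blob [ 0.5871 -0.0334  0.1572] [[0.5862, -0.0359], [0.5878, -0.033]] pin [ 0.5909 -0.0409  0.162 ] [[0.5915, -0.0372], [0.5907, -0.0413]]
tab_right blob [ 0.4598 -0.1182  0.1082] [[0.4588, -0.1183], [0.4608, -0.118]] pin [ 0.4622 -0.1153  0.1082] [[0.46, -0.1159], [0.4644, -0.1147]]
pad blob [ 0.587  -0.0334  0.1572] [[0.5861, -0.0359], [0.5878, -0.033]] pin [ 0.5898 -0.0411  0.1658] [[0.5923, -0.0321], [0.5883, -0.0422]]
tab_right blob [ 0.4597 -0.1182  0.1082] [[0.4585, -0.1185], [0.4609, -0.1179]] pin [ 0.4561 -0.115   0.1072] [[0.4541, -0.1166], [0.4583, -0.1142]]
```

The four things in question: the raised tab is the right one, top pixel (331,231), side pixel (194,245). The left tab is low. The green bins flanking the gate are the right ones, and I leave alone the purple one at top (159,218) and the green one holding pens. I shut the gripper and align it first.

```bash
cat >> h.py <<'E'
from scipy.spatial.transform import Rotation as Ro
def go(target,yaw=None):
    s=ctrl.get_state(); R=Ro.from_euler('xyz',s['tcp_rot'],degrees=True).as_matrix()
    print('t',round(s['time'],2),'pos',s['ee_pos'].round(4),'rot',s['tcp_rot'].round(2),'F',s['contact_force'].round(2),'slide',(R.T@(np.array(target)-s['ee_pos'])).round(4), 'gap',round(float(s['finger_gap']),2),'j6',s['joint_pos'][5].round(1), 'turn',None if yaw is None else round(float(np.radians(s['tcp_rot'][2]-yaw)),3))
E
python3 -m creep '{"jaw":[0,0,0,0,0],"slide":[[0,-0.01,0],[0,-0.02,0],[0,-0.03,0],[0,-0.04,0],[0,-0.04,0]],"turn":[-0.12,-0.24,-0.36,-0.48,-0.6]}' 30
python3 -c "
from h import *
go([.4585,-.118,.24],98.4)"
```

```text
time: 3.42
ee_pos: [0.2649, 0.539, 0.2432]
tcp_rot: [-90.1, -0.2, 98.5]
contact_force: [0.3, 1.0, 1.3]
finger_gap: 0.299
t 3.42 pos [0.2649 0.539  0.2432] rot [-90.13  -0.17  98.55] F [0.34 1.02 1.27] slide [-0.6785  0.0014 -0.0938] gap 0.3 j6 -38.0 turn 0.003
```

```bash

python3 -m creep '{"jaw":[0,0,0,0,0],"slide":[[-0.038,0,-0.005],[-0.076,0,-0.010],[-0.114,0,-0.016],[-0.152,0,-0.021],[-0.190,0,-0.026]],"turn":[0,0,0,0,0]}'
python3 -m creep '{"jaw":[0,0,0,0,0],"slide":[[-0.038,0,-0.005],[-0.076,0,-0.010],[-0.114,0,-0.016],[-0.152,0,-0.021],[-0.190,0,-0.026]],"turn":[0,0,0,0,0]}'
python3 -c "
from h import *
go([.4585,-.118,.20],98.4)"
```

```text
time: 3.83
ee_pos: [0.319, 0.3534, 0.2427]
tcp_rot: [-90.2, -0.2, 98.6]
contact_force: [0.3, -0.4, 0.5]
finger_gap: -0.003
time: 4.25
ee_pos: [0.373, 0.1677, 0.2424]
tcp_rot: [-90.2, -0.2, 98.6]
contact_force: [-0.8, -0.4, -0.3]
finger_gap: -0.003
t 4.25 pos [0.373  0.1677 0.2424] rot [-90.21  -0.18  98.6 ] F [-0.83 -0.43 -0.28] slide [-0.2954  0.0417 -0.0416] gap -0.0 j6 -79.2 turn 0.004
```

```bash

python3 -m creep '{"jaw":[0,0,0,0,0],"slide":[[-0.038,0,-0.005],[-0.076,0,-0.010],[-0.114,0,-0.016],[-0.152,0,-0.021],[-0.190,0,-0.027]],"turn":[0,0,0,0,0]}'
python3 -m creep '{"jaw":[0,0,0,0,0],"slide":[[-0.03,0.02,-0.005],[-0.06,0.04,-0.010],[-0.085,0.06,-0.014],[-0.105,0.075,-0.015],[-0.105,0.082,-0.015]],"turn":[0,0,0,0,0]}'
python3 - <<'E'
from h import *
go([.4585,-.118,.125],98.4)
fs=[ctrl.grab_frame(n) for n in('side','top')]
save(fs[0],'s1.png',(110,130,340,340),3.4)
save(fs[1],'t1.png',(230,150,400,290),4.5)
s=ctrl.get_state()['ee_pos']
print([proj(f,s).round(1) for f in fs])
E
```

```text
time: 4.67
ee_pos: [0.4282, -0.0181, 0.2424]
tcp_rot: [-90.3, -0.2, 98.6]
contact_force: [-0.1, 1.3, 1.1]
finger_gap: -0.003
time: 5.08
ee_pos: [0.4582, -0.1223, 0.157]
tcp_rot: [-90.0, -0.2, 98.4]
contact_force: [0.2, 0.3, 0.2]
finger_gap: 0.002
t 5.08 pos [ 0.4582 -0.1223  0.157 ] rot [-90.05  -0.2   98.37] F [0.22 0.27 0.22] slide [ 0.0041  0.032  -0.0009] gap 0.0 j6 -117.5 turn -0.0
[array([191.7, 227.3]), array([333.9, 230. ])]
```

View pics/s1.png

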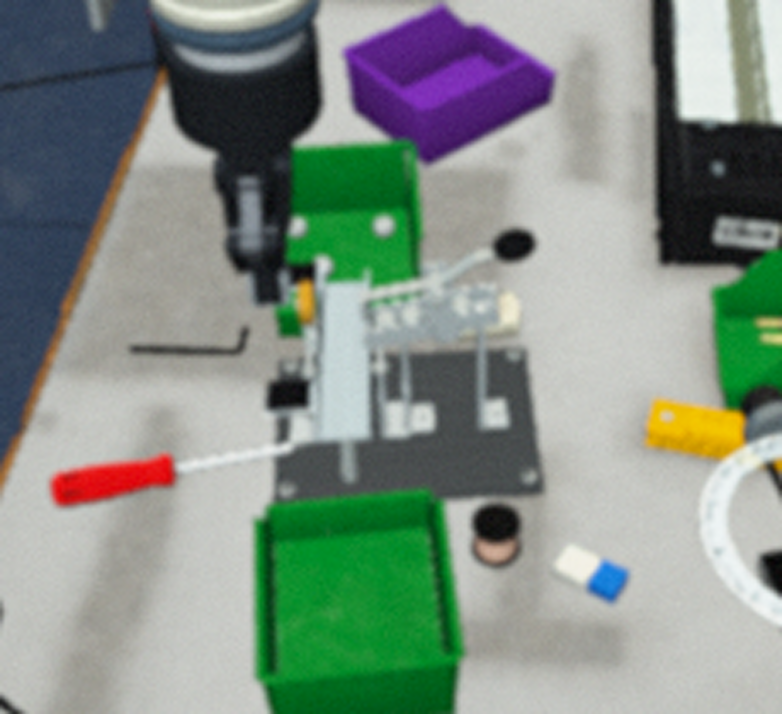

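View pics/t1.png

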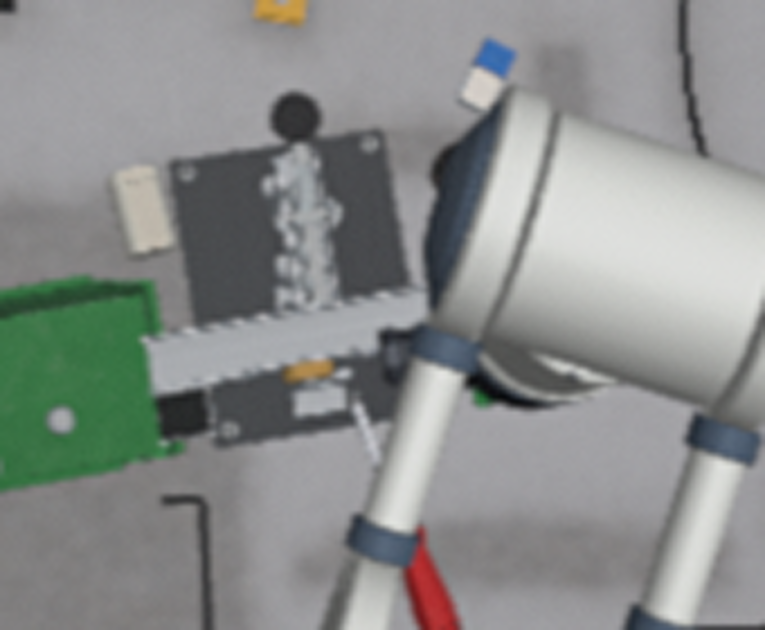

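```bash

python3 - <<'E'
from h import *
s=ctrl.get_state(); print(s['time'],s['ee_pos'],s['joint_pos'])
f=ctrl.grab_frame('side')
x0,y0=150,170
im=cv2.resize(f['color'][y0:y0+100,x0:x0+120],None,fx=6,fy=6,interpolation=cv2.INTER_CUBIC)
p=s['ee_pos']
for q in (p,p+[0,0,.02],p+[0,0,.04],p+[0,0,.08]):
    u=proj(f,q); cv2.circle(im,(int((u[0]-x0+.5)*6),int((u[1]-y0+.5)*6)),4,(255,0,255),1)
cv2.imwrite('pics/tip.png',cv2.cvtColor(im,cv2.COLOR_RGB2BGR))
E
```

```text
5.1833 [ 0.45817255 -0.11946762  0.15836318] [ -18.96789869  -14.67077899   93.59406943    0.30539451  101.11052221
 -117.41118191]
```

View pics/tip.png

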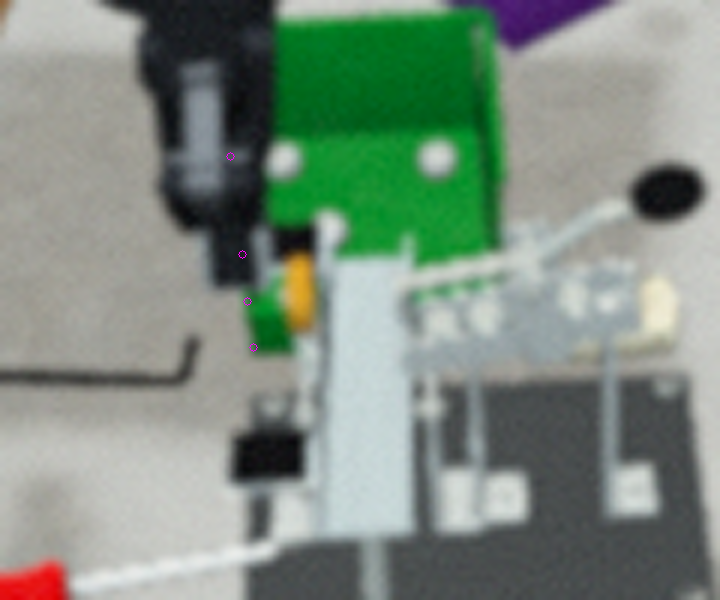

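```bash

python3 - <<'E'
from h import *
s=ctrl.get_state(); p=s['ee_pos']
f=ctrl.grab_frame('wrist')
K,R,t=P(f); print('wrist cam',(-R.T@t).round(3), proj(f,p))
for n in('tab_right','pad','tab_left'):
  print(n,[(np.round(q['uv'],1),q['confidence']) for q in ctrl.pinpoint(f,n)][:2])
for n,q in (('tab',[.4597,-.118,.108]),('pad',[.587,-.0335,.159]),('tcp',p)):
  u=proj(f,q); print(n,u.round(1)); cv2.circle(f['color'],(int(u[0]),int(u[1])),3,(255,0,255),1) if 0<u[0]<512 and 0<u[1]<384 else 0
save(f,'w1.png')
E
```

```text
wrist cam [ 0.393 -0.131  0.334] [256.24361662 218.37570129]
tab_right [(array([258.3, 198.8]), 0.84)]
pad []
tab_left [(array([405.6, 188.8]), 0.98)]
tab [256.6 197.4]
pad [337.5 381. ]
tcp [256.2 218.4]
```

View pics/w1.png

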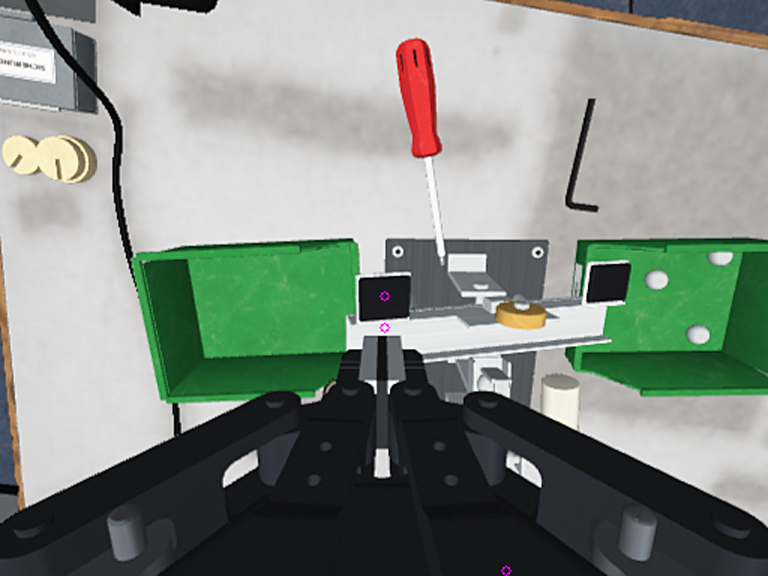

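```bash

python3 - <<'E'
from h import *
f=ctrl.grab_frame('side'); w=ctrl.grab_frame('wrist')
K,R,t=P(f); d=R.T@np.linalg.inv(K)@np.array([188.2,216.2,1]); c=-R.T@t
for y in(-.119,-.130,-.105): print(c+d*(y-c[1])/d[1])
for z in (.158,.17,.18,.19):
  print(z,[proj(w,[.458+dx,-.1195,z]).round(1).tolist() for dx in(-.011,0,.011)])
im=cv2.resize(w['color'][190:290,200:310],None,fx=6,fy=6); cv2.imwrite('pics/w2.png',im[:,:,::-1])
E
```

```text
[ 0.45390273 -0.119       0.18679724]
[ 0.45679315 -0.13        0.19717451]
[ 0.45022402 -0.105       0.1735898 ]
0.158 [[257.9, 198.7], [255.4, 214.1], [253.0, 229.0]]
0.17 [[258.2, 204.4], [255.5, 220.7], [252.9, 236.5]]
0.18 [[258.5, 209.8], [255.6, 226.9], [252.9, 243.5]]
0.19 [[258.8, 215.8], [255.7, 233.9], [252.8, 251.3]]
```

View pics/w2.png

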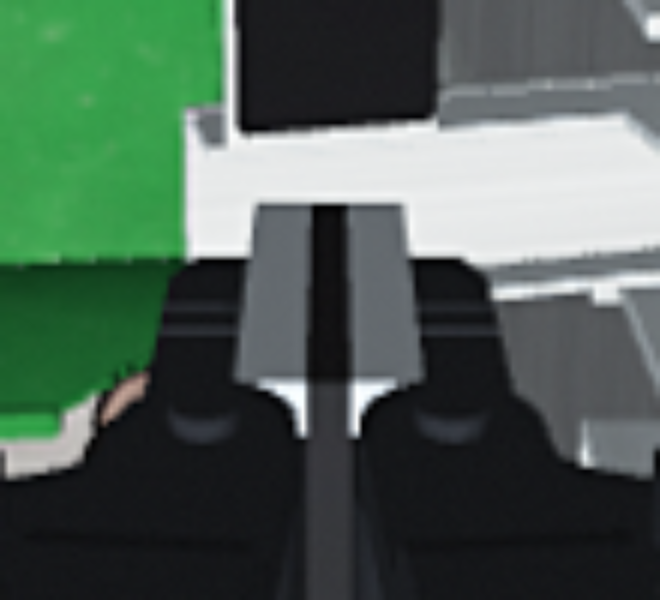

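```bash

python3 -m creep '{"jaw":[0,0,0,0,0],"slide":[[0,0.01,0],[0,0.02,0],[0,0.03,0],[0,0.035,0],[0,0.035,0]],"turn":[0,0,0,0,0]}'
cat > tipv.py <<'E'
from h import *
import sys
s=ctrl.get_state(); p=s['ee_pos']
go(p)
f=ctrl.grab_frame('side');w=ctrl.grab_frame('wrist')
def crop(f,x0,y0,q):
    im=cv2.resize(f['color'][y0:y0+100,x0:x0+130],None,fx=5,fy=5,interpolation=cv2.INTER_CUBIC)
    u=proj(f,q); cv2.circle(im,(int((u[0]-x0+.5)*5),int((u[1]-y0+.5)*5)),4,(255,0,255),1)
    return im
x,y=[int(v) for v in sys.argv[2:4]] if len(sys.argv)>3 else (150,180)
im=np.hstack([crop(f,x,y,p)[:,:400],crop(w,195,150,p)[:,:400]])
cv2.imwrite('pics/'+sys.argv[1],im[:,:,::-1])
E
python3 tipv.py v1.png
```

```text
time: 5.95
ee_pos: [0.4586, -0.1183, 0.1237]
tcp_rot: [-90.2, -0.2, 98.7]
contact_force: [-0.4, -0.0, -0.4]
finger_gap: 0.002
t 5.95 pos [ 0.4586 -0.1183  0.1237] rot [-90.19  -0.22  98.67] F [-0.39 -0.02 -0.4 ] slide [0. 0. 0.] gap 0.0 j6 -117.4 turn None
```

View pics/v1.png

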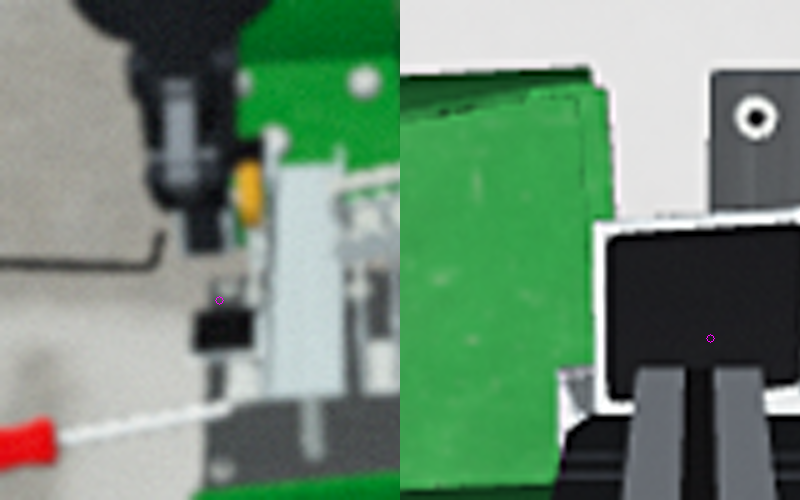

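```bash

python3 -m creep '{"jaw":[0,0,0,0,0],"slide":[[0,0.005,0],[0,0.01,0],[0,0.015,0],[0,0.020,0],[0,0.020,0]],"turn":[0,0,0,0,0]}'
python3 tipv.py v2.png
```

```text
time: 6.47
ee_pos: [0.4589, -0.1184, 0.1043]
tcp_rot: [-90.2, -0.2, 98.7]
contact_force: [-0.3, -0.8, -0.6]
finger_gap: 0.001
t 6.47 pos [ 0.4589 -0.1184  0.1043] rot [-90.23  -0.2   98.66] F [-0.3  -0.78 -0.63] slide [0. 0. 0.] gap 0.0 j6 -117.4 turn None
```

View pics/v2.png

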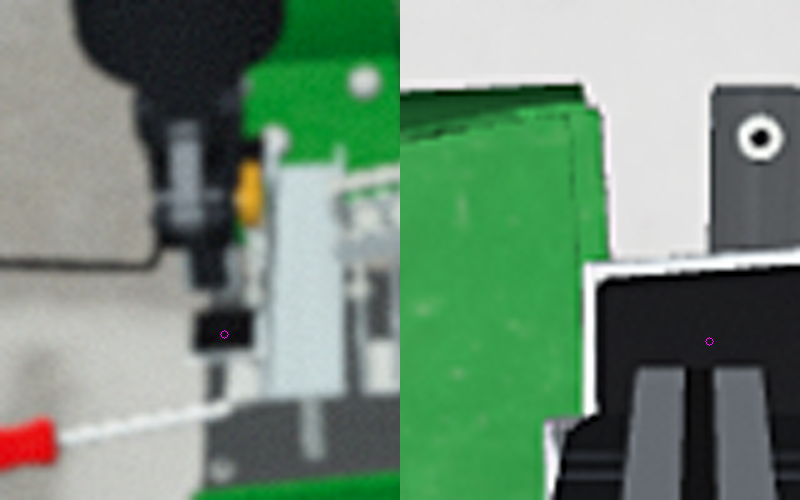

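```bash

python3 -m creep '{"jaw":[0,0,0,0,0],"slide":[[0,0.004,0],[0,0.008,0],[0,0.012,0],[0,0.015,0],[0,0.015,0]],"turn":[0,0,0,0,0]}'
python3 tipv.py v3.png
```

```text
time: 6.98
ee_pos: [0.459, -0.1183, 0.0893]
tcp_rot: [-90.2, -0.2, 98.7]
contact_force: [0.3, -0.5, -0.2]
finger_gap: 0.001
t 6.98 pos [ 0.459  -0.1183  0.0893] rot [-90.22  -0.2   98.66] F [ 0.26 -0.49 -0.22] slide [0. 0. 0.] gap 0.0 j6 -117.4 turn None
```

View pics/v3.png

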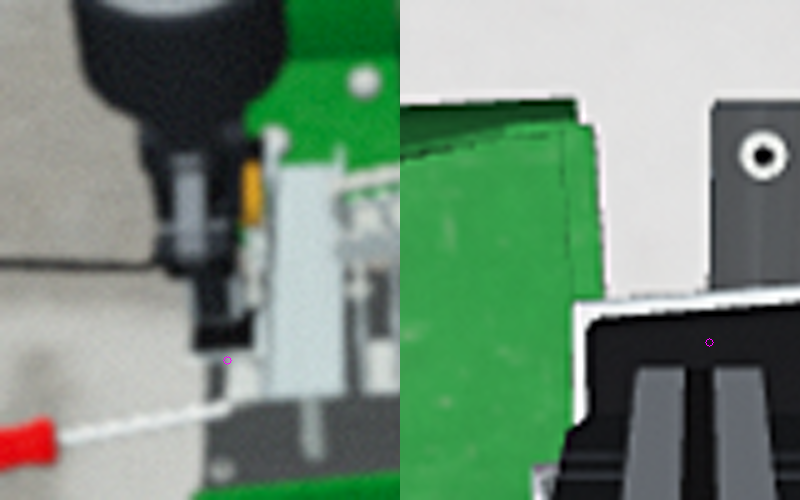

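```bash

python3 -m creep '{"jaw":[0,0,0,0,0],"slide":[[-0.001,0.003,0],[-0.002,0.006,0],[-0.003,0.009,0],[-0.004,0.012,0],[-0.004,0.015,0]],"turn":[0,0,0,0,0]}'
python3 tipv.py v4.png
```

```text
time: 7.5
ee_pos: [0.46, -0.1225, 0.0748]
tcp_rot: [-90.3, -0.2, 98.7]
contact_force: [1.0, 0.1, 0.3]
finger_gap: -0.001
t 7.5 pos [ 0.46   -0.1225  0.0748] rot [-90.27  -0.17  98.65] F [0.96 0.05 0.31] slide [0. 0. 0.] gap -0.0 j6 -117.9 turn None
```

View pics/v4.png

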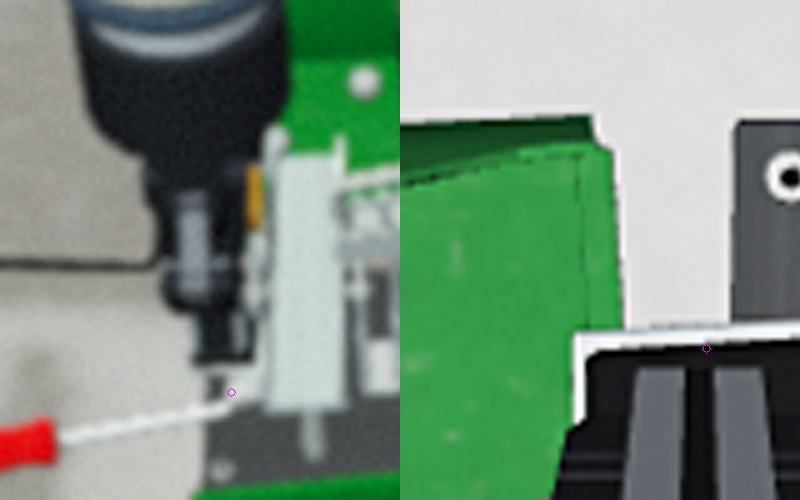

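```bash

python3 -m creep '{"jaw":[0,0,0,0,0],"slide":[[-0.001,0.003,0],[-0.002,0.006,0],[-0.003,0.009,0],[-0.004,0.012,0],[-0.004,0.014,0]],"turn":[0,0,0,0,0]}'
python3 tipv.py v5.png
```

```text
time: 8.02
ee_pos: [0.4601, -0.1262, 0.0597]
tcp_rot: [-90.2, -0.2, 98.6]
contact_force: [0.5, 0.4, -0.2]
finger_gap: 0.001
t 8.02 pos [ 0.4601 -0.1262  0.0597] rot [-90.19  -0.22  98.64] F [ 0.53  0.41 -0.16] slide [0. 0. 0.] gap 0.0 j6 -118.3 turn None
```

View pics/v5.png

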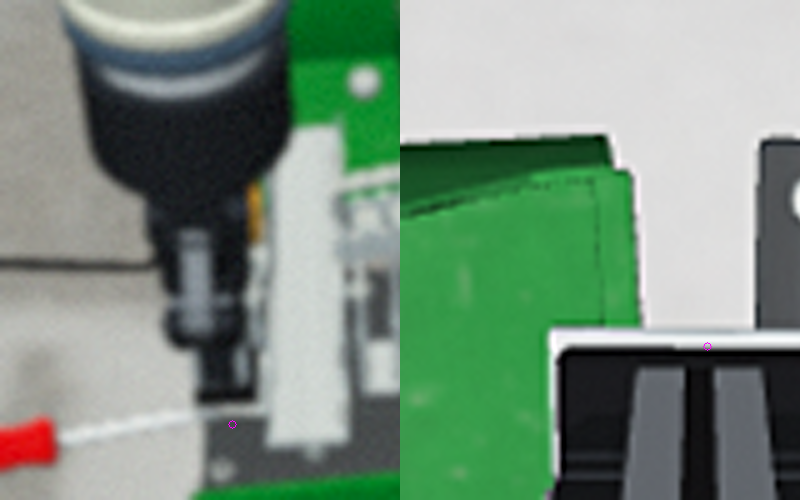

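```bash

python3 -m creep '{"jaw":[0,0,0,0,0],"slide":[[0,-0.01,0],[0,-0.03,0],[0,-0.05,0],[0,-0.07,0],[0,-0.09,0]],"turn":[0,0,0,0,0]}'
python3 tipv.py v6.png
```

```text
time: 8.53
ee_pos: [0.4598, -0.1265, 0.1518]
tcp_rot: [-90.2, -0.2, 98.7]
contact_force: [-0.3, 0.2, -0.1]
finger_gap: 0.0
t 8.53 pos [ 0.4598 -0.1265  0.1518] rot [-90.22  -0.21  98.65] F [-0.27  0.19 -0.11] slide [0. 0. 0.] gap 0.0 j6 -118.3 turn None
```

View pics/v6.png

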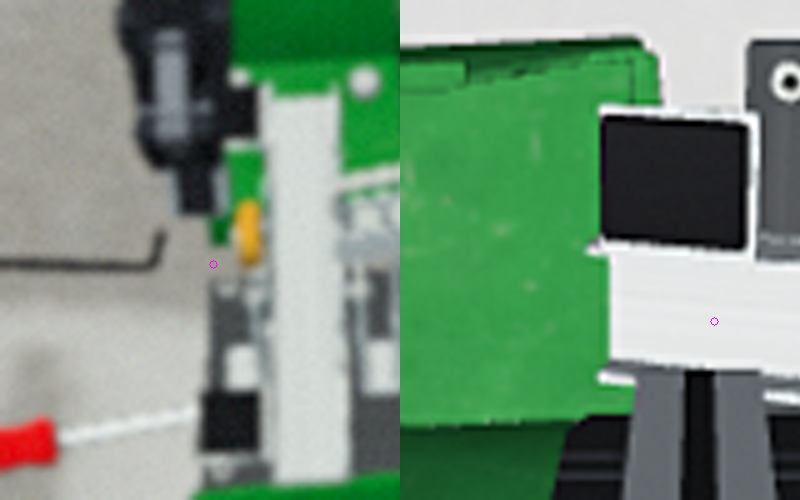

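The gate has rocked over: the right tab is low at (229,420) in the crop and the left tab is up. Next I go over to the pad.

```bash

python3 -m creep '{"jaw":[0,0,0,0,0],"slide":[[0,-0.02,0],[0,-0.04,0],[0,-0.06,0],[0,-0.06,0],[0,-0.06,0]],"turn":[0,0,0,0,0]}'
python3 -c "
from h import *
go([.588,-.0335,.21],98.4)"
```

```text
time: 9.05
ee_pos: [0.4614, -0.1273, 0.2157]
tcp_rot: [-90.7, 0.0, 98.7]
contact_force: [0.1, -0.2, -0.7]
finger_gap: 0.0
t 9.05 pos [ 0.4614 -0.1273  0.2157] rot [-9.067e+01  3.000e-02  9.865e+01] F [ 0.06 -0.23 -0.7 ] slide [ 0.0737  0.0073 -0.1392] gap 0.0 j6 -118.3 turn 0.004
```

```bash

python3 -m creep '{"jaw":[0,0,0,0,0],"slide":[[0.015,0,-0.028],[0.030,0,-0.056],[0.045,0,-0.084],[0.060,0,-0.112],[0.074,0,-0.139]],"turn":[0,0,0,0,0]}'
python3 -m creep '{"jaw":[0,0],"slide":[[0,0,0],[0,0,0]],"turn":[0,0]}'
python3 -c "
from h import *
go([.588,-.0335,.18],98.4)"
python3 tipv.py v7.png 205 150
```

```text
time: 9.47
ee_pos: [0.5882, -0.032, 0.2148]
tcp_rot: [-90.5, -0.0, 98.7]
contact_force: [0.2, 0.1, 0.2]
finger_gap: -0.0
time: 9.63
ee_pos: [0.5879, -0.0308, 0.211]
tcp_rot: [-90.2, -0.1, 98.8]
contact_force: [-0.4, -0.2, -0.5]
finger_gap: -0.004
t 9.63 pos [ 0.5879 -0.0308  0.211 ] rot [-90.17  -0.11  98.78] F [-0.4  -0.16 -0.53] slide [-0.0028  0.031   0.0004] gap -0.0 j6 -105.1 turn 0.007
t 9.63 pos [ 0.5879 -0.0308  0.211 ] rot [-90.17  -0.11  98.78] F [-0.4  -0.16 -0.53] slide [0. 0. 0.] gap -0.0 j6 -105.1 turn None
```

View pics/v7.png

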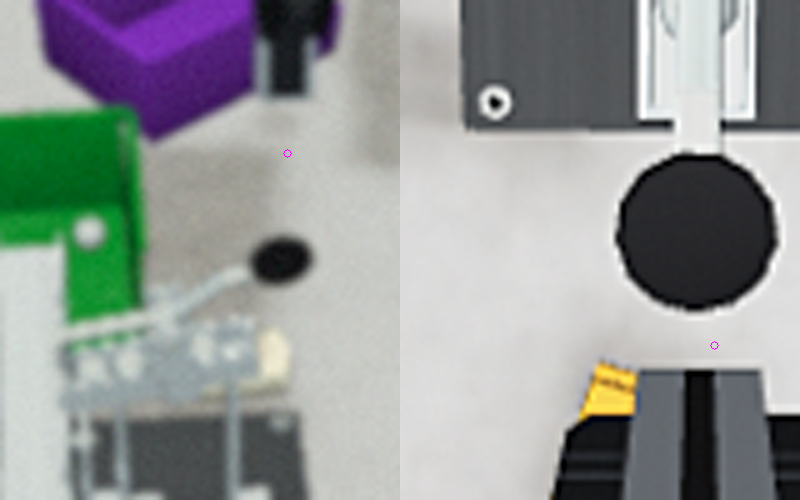

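```bash

python3 -m creep '{"jaw":[0,0,0,0,0],"slide":[[-0.002,0.02,0],[-0.003,0.04,0],[-0.003,0.055,-0.002],[-0.003,0.063,-0.002],[-0.003,0.063,-0.002]],"turn":[0,0,0,0,0]}'
python3 tipv.py v8.png 205 150
```

```text
time: 10.15
ee_pos: [0.5884, -0.0355, 0.148]
tcp_rot: [-90.1, -0.1, 98.6]
contact_force: [0.5, -0.4, 0.3]
finger_gap: 0.002
t 10.15 pos [ 0.5884 -0.0355  0.148 ] rot [-9.013e+01 -9.000e-02  9.859e+01] F [ 0.54 -0.41  0.3 ] slide [0. 0. 0.] gap 0.0 j6 -105.4 turn None
```

View pics/v8.png

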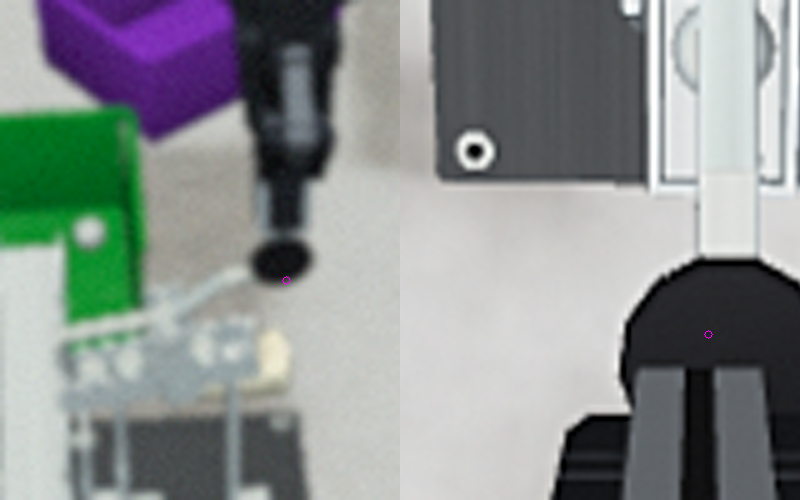

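```bash

python3 -m creep '{"jaw":[0,0,0,0,0],"slide":[[0.002,0.003,-0.001],[0.003,0.006,-0.002],[0.003,0.010,-0.002],[0.003,0.013,-0.003],[0.003,0.013,-0.003]],"turn":[0,0,0,0,0]}'
python3 tipv.py v9.png 205 150
```

```text
time: 10.67
ee_pos: [0.5921, -0.0318, 0.1371]
tcp_rot: [-90.3, -0.0, 98.6]
contact_force: [0.0, -0.3, -0.1]
finger_gap: 0.003
t 10.67 pos [ 0.5921 -0.0318  0.1371] rot [-9.030e+01 -5.000e-02  9.863e+01] F [ 0.04 -0.31 -0.14] slide [0. 0. 0.] gap 0.0 j6 -105.0 turn None
```

View pics/v9.png

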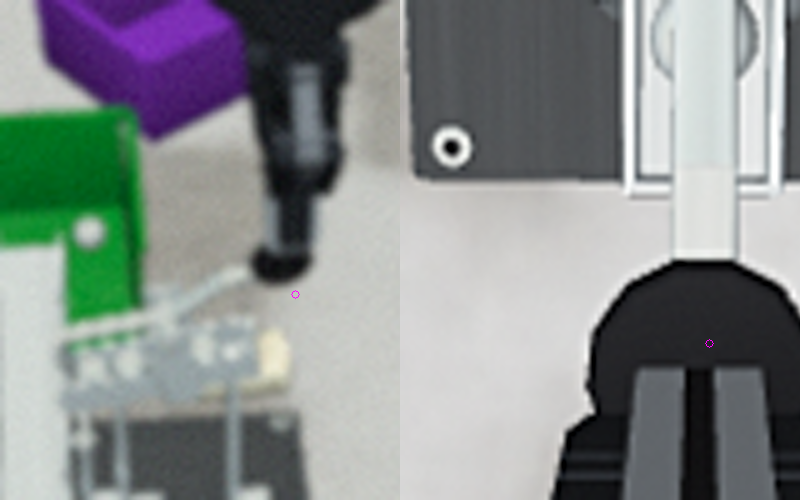

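```bash

python3 -m creep '{"jaw":[0,0,0,0,0],"slide":[[0,0.003,-0.001],[0,0.006,-0.002],[0,0.009,-0.003],[0,0.012,-0.004],[0,0.012,-0.004]],"turn":[0,0,0,0,0]}'
python3 tipv.py v10.png 205 150
```

```text
time: 11.18
ee_pos: [0.5964, -0.0312, 0.1251]
tcp_rot: [-90.3, -0.0, 98.6]
contact_force: [1.0, 0.2, 1.1]
finger_gap: -0.004
t 11.18 pos [ 0.5964 -0.0312  0.1251] rot [-9.032e+01 -4.000e-02  9.863e+01] F [0.95 0.17 1.11] slide [0. 0. 0.] gap -0.0 j6 -104.9 turn None
```

View pics/v10.png

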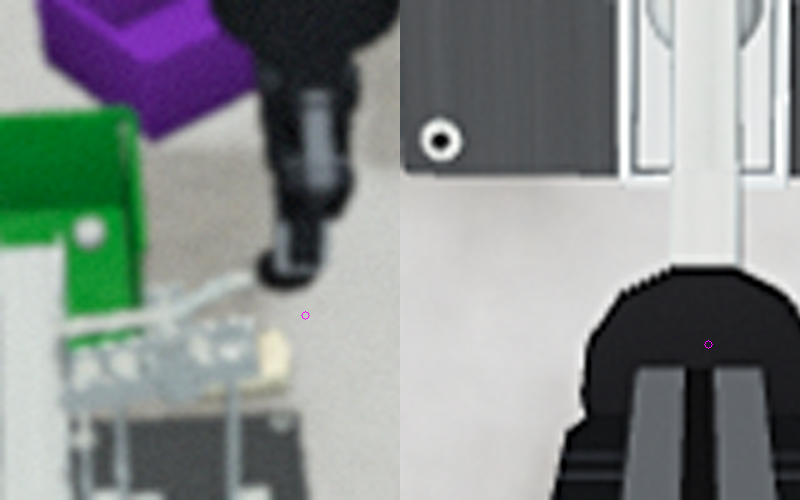

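```bash

python3 -m creep '{"jaw":[0,0,0,0,0],"slide":[[0,0.003,0],[0,0.006,0],[0,0.008,0],[0,0.010,0],[0,0.010,0]],"turn":[0,0,0,0,0]}'
python3 tipv.py v11.png 205 150
```

```text
time: 11.7
ee_pos: [0.5964, -0.0312, 0.1154]
tcp_rot: [-90.3, -0.0, 98.6]
contact_force: [1.2, -0.0, 2.7]
finger_gap: 0.0
t 11.7 pos [ 0.5964 -0.0312  0.1154] rot [-9.034e+01 -4.000e-02  9.863e+01] F [ 1.22 -0.02  2.7 ] slide [0. 0. 0.] gap 0.0 j6 -104.9 turn None
```

View pics/v11.png

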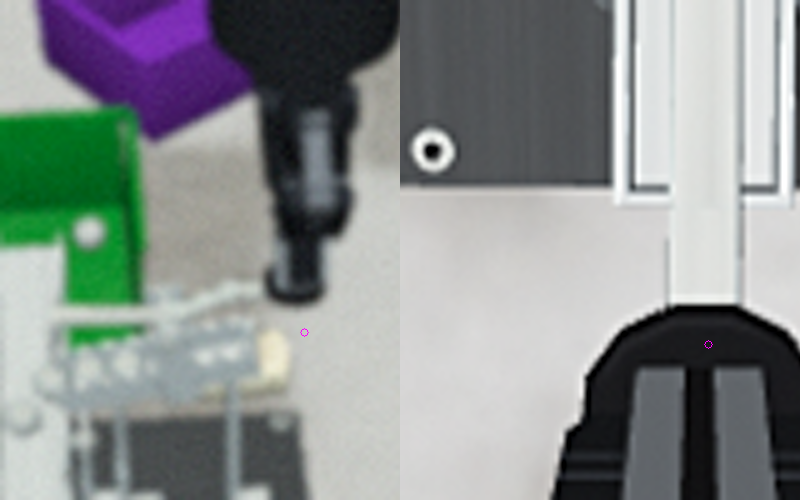

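Balls are running over the gate to the right: there is one at crop (22,420). I hold the lever and press slightly deeper.

```bash

python3 -m creep '{"jaw":[0,0,0,0,0],"slide":[[0,0.002,0],[0,0.003,0],[0,0.003,0],[0,0.003,0],[0,0.003,0]],"turn":[0,0,0,0,0]}'
for i in 1 2 3; do python3 -m creep '{"jaw":[0,0,0,0,0],"slide":[[0,0,0],[0,0,0],[0,0,0],[0,0,0],[0,0,0]],"turn":[0,0,0,0,0]}'|grep -E "time|force"; done
python3 - <<'E'
from h import *
fs=[ctrl.grab_frame(n) for n in('side','top')]
a=cv2.resize(fs[0]['color'][150:350,150:300],None,fx=2.8,fy=2.8,interpolation=cv2.INTER_CUBIC)
cv2.imwrite('pics/b1.png',a[:,:,::-1]); save(fs[1],'b2.png',(200,130,400,290),4)
E
```

```text
time: 12.22
ee_pos: [0.5965, -0.0312, 0.1129]
tcp_rot: [-90.4, -0.0, 98.6]
contact_force: [2.8, 0.6, 2.9]
finger_gap: 0.003
time: 12.63
contact_force: [1.9, 0.6, 3.0]
time: 13.05
contact_force: [2.4, -0.8, 2.4]
time: 13.47
contact_force: [3.1, 0.9, 2.2]
```

View pics/b1.png

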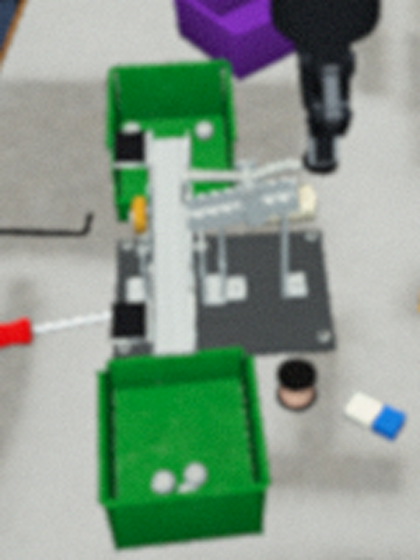

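View pics/b2.png

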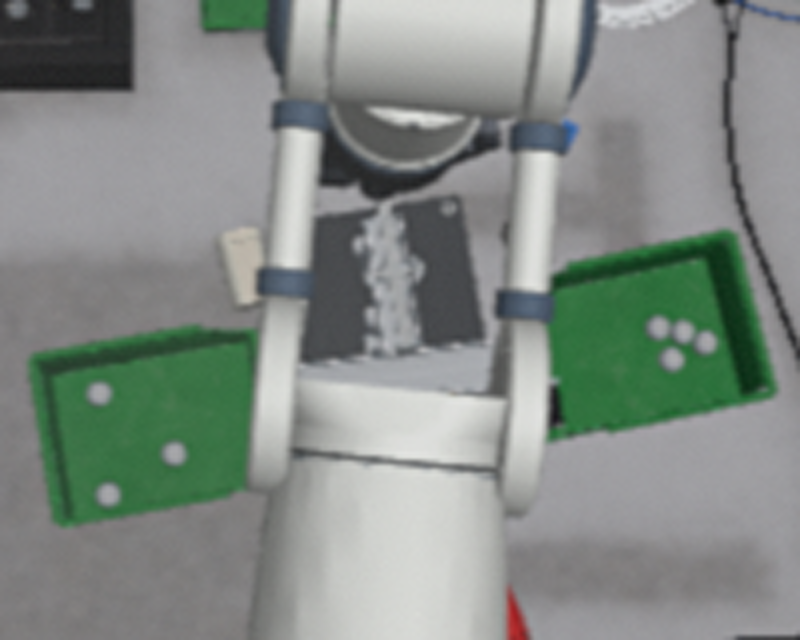

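The top view shows all four balls in the right bin, around (680,340), and three in the left one. I let the lever spring back and rise straight up.

```bash

python3 -m creep '{"jaw":[0,0,0,0,0],"slide":[[0,-0.008,0],[0,-0.018,0],[0,-0.03,0],[0,-0.06,0],[0,-0.09,0]],"turn":[0,0,0,0,0]}'
python3 -m creep '{"jaw":[0,0,0,0,0],"slide":[[0,-0.01,0],[0,-0.02,0],[0,-0.02,0],[0,-0.02,0],[0,-0.02,0]],"turn":[0,0,0,0,0]}'
for i in 1 2 ; do python3 -m creep '{"jaw":[0,0,0,0,0],"slide":[[0,0,0],[0,0,0],[0,0,0],[0,0,0],[0,0,0]],"turn":[0,0,0,0,0]}'|grep -E "time|force"; done
python3 - <<'E'
from h import *
fs=[ctrl.grab_frame(n) for n in('side','top')]
a=cv2.resize(fs[0]['color'][150:350,150:300],None,fx=2.8,fy=2.8,interpolation=cv2.INTER_CUBIC)
cv2.imwrite('pics/c1.png',a[:,:,::-1]); save(fs[1],'c2.png',(200,130,400,290),4)
E
```

```text
time: 13.98
ee_pos: [0.5949, -0.0313, 0.2032]
tcp_rot: [-90.2, -0.1, 98.6]
contact_force: [0.5, -0.0, 0.8]
finger_gap: 0.001
time: 14.4
ee_pos: [0.5943, -0.0312, 0.2212]
tcp_rot: [-90.0, -0.1, 98.6]
contact_force: [0.8, 0.4, -0.8]
finger_gap: -0.003
time: 14.82
contact_force: [0.0, 0.9, -0.1]
time: 15.23
contact_force: [0.4, -0.0, 0.3]
```

View pics/c1.png

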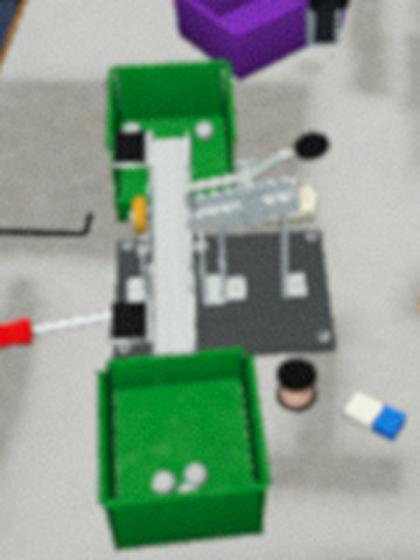

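View pics/c2.png

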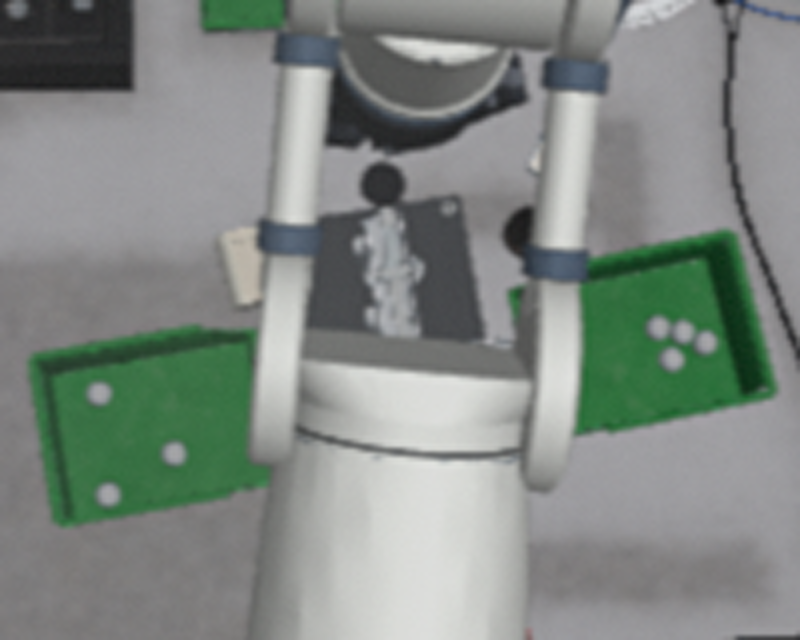

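The lever is back up with the pad at its old place, the gate rests on its right stop, the balls lie still, and the arm is clear of everything.

```bash
python3 -c "
from plant import ctrl
print(ctrl.sign_off())"
```

```text
the job is handed in; nothing more can be done
None
```

The job is handed in: all four balls from the trough now lie in the right bin. With the shut fingertips I pressed the raised right tab until the gate rocked over. Then I pressed the release pad and held it for about 2 s while the balls ran out, and let the lever spring back.

**Last checks:**
- Top view: four balls together in the right bin and three in the left, in the same places in both of the last two views.
- Side view: right end of the gate down, release lever back up. The bins and the bystanders in view look unmoved. In the last top view the arm hid part of the scene.
- The fingers ended about 80 mm (measured) above the pad, and the force reading was zero within noise.
- The highest force I read was about 4 N, while holding the pad. I did not measure the gate and lever angles as numbers, only judged them from the pictures.

**What disagreed:**
- In the pictures the shut fingertips ended about 20 mm above the reported TCP, so I found contact step by step from the pictures, watching the force.
- The detector's left-tab reports, and one of its feeder reports in the top view, were off. I used the positions of the black tab and pad seen in both cameras instead.

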